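Roll down the label strip on a floating pressing bed

TASK

Take the hand roller out of its stand by its wooden handle, set it gently on the green end of the bowed sign plate and roll the yellow label strip down in one unbroken pass from the green mark to the red mark, pressing with 15 to 19 N all the way and for about half a second on each of the two marks. The bed sinks slowly under the roller: be done before it reaches its bottom stop. Lift the roller off at the red end and finish holding it in the gripper a hand's breadth above the strip; leave the other things on the table alone.

Things in the scene. Friction and masses are not known exactly. Their poses are not given: they have to be found in the camera images.
- press: grey base of the floating pressing bed, 190 x 300 x 20 mm, with four steel guide rods at x +-75, y +-125 mm up to 160 mm height. Fixed to the table; place and yaw differ from run to run. Origin: centre of its underside; y runs along the strip from green to red.
- bed (a joint): how far the blue bed has sunk, m: 0 at the top stop (start), 0.110 at the bottom stop. An oil damper of 1700 N s/m resists it; a near constant net lift pushes it up: nominal 7.5 N, 1 to 14 N with the hidden bed mass (nominal 5 kg), plus 5 N/m. Under a push of P newtons it keeps sinking at (P - lift)/1700 m/s; let go, it creeps back up.
- carrier (a joint): how far the sign plate is pressed down into the bed on its two coil springs, m: 0 unloaded (start), 0.050 at most, growing downwards. Springs 600 N/m in all, damping 20 N s/m; plate and saddle weigh 0.8 kg, balanced at 0. The push on the strip in N is about 600 times this value (15 to 19 N: 0.025 to 0.0317 m).
- strip: bowed sign plate, a smooth arch with a 46 mm wide yellow strip on top, always level. Origin: top surface at the crown, 0.212 m above the table at the start; it sinks by joint bed plus joint carrier. y along the strip from green to red, z up. The top is an arc of radius 400 mm: at y it lies 0.4 - sqrt(0.16 - y^2) m below the crown. 74 mm wide, y from -116 to 116 mm.
- green (a point): middle of the 30 mm long green band across the start of the strip, on the top surface, 85 mm from the crown (y = -85 mm in the strip's frame)
- red (a point): middle of the 30 mm long red band across the end of the strip, on the top surface, 85 mm from the crown (y = +85 mm)
- stand: grey plastic stand, 62 x 52 mm and 45 mm high, open on top, fixed; its place (right or left of the press) and yaw differ. The pocket is 50 x 40 mm wide; the roller hangs in it, its guard plate lying on the rim, the wheel 8 mm above the table. Origin: centre of its underside.
- roller: hand roller, 124 mm tall, 0.25 kg, upright in its stand. A free-turning black wheel, radius 18 mm, 30 mm wide, axle along the roller's x axis, so it rolls along y. Above it a steel guard plate 72 x 58 mm (x, y) at 37 to 43 mm height; square wooden handle 26 x 26 mm from 43 to 124 mm. Origin: lowest point of the wheel; z up along the handle.
- axle (a point): centre of the roller's wheel, 18 mm above the roller's lowest point
- grip (a point): point inside the handle where the gripper should hold it, 92 mm above the roller's lowest point (74 mm above the axle); grip across the handle's y faces, so that rolling loads go into the pads
- jar: glass paste jar, 60 mm across and 85 mm tall, loose, a bystander; origin at its underside
- books: stack of three books, about 150 x 210 x 78 mm, loose, a bystander; origin at its underside
- labels: low blue label tray, 90 x 120 x 30 mm, fixed, on the other side of the press from the roller's stand; origin at its underside

How it is judged:
By the outcome, as a careful person would: the job done as asked, in the order asked, and still so for the second after the job is handed in, while the arm keeps its last pose, push and grip.
It also fails if it takes over 64 s, if anything falls off the work surface, if the arm or the gripper's body presses on something with over 40 N, if the wrist force passes 120 N, or if a joint passes its speed limit or range.

ROBOT

A 6-joint arm with a two-finger parallel gripper is mounted at the origin on the work surface. World frame = base frame: x ahead of the robot, y to its left, z up, the work surface at z = 0. Lengths are in m, angles in rad, forces in N, time in s.
With the tool pointing down it reaches from about 0.35 to 1 m from the base axis. Payload 7.1 kg.
Tool frame: the origin (TCP) lies between the finger pads; the fingertips stand 22 mm ahead of it and the grasp point (between the pads) lies 3 mm ahead of it; z points along the fingers, y is the line along which they close (so a half turn about z gives the same grasp; the last joint's range is limited). The gripper opens to 85 mm and grips with 20 to 120 N. Pads are 22 mm wide; open, the fingers measure 114 mm over their backs; the gripper's body (76 mm by 85 mm) begins 54 mm behind the grasp point. The pads swing forward as they close: fully open they stand 13 mm farther back than shut.
Start: joints at [1.245, 0.423, 1.63, -0, 1.089, -0.019], TCP at [0.189, 0.596, 0.253] pointing down, gripper open.
Joint ranges: [-3, 3], [-0.9, 2.11], [0.09, 2.58], [-1.31, 4.45], [0.11, 2.69], [-2.54, 2.54]. Speed limits (rad/s): [2.39, 2.39, 3.01, 3.14, 3.14, 3.14].

INTERFACE

Orientations are given as a rotation vector (axis times angle).
In Python, from rig import manip gives the robot as it stands. The module is installed in compiled form; this text tells all that it offers. Calls block until the motion is done:
- manip.move_to(position, orientation): joint-space move of the TCP to a pose.
- manip.servo_line(position, orientation=None, rate=0.15): straight line of the TCP; orientation=None keeps the orientation; rate is the mean speed in m/s.
- manip.set_joints(angles): joint-space move.
- manip.command_gripper(opening, f_grip=None): finger opening in m; f_grip is the grip in N (None keeps the last); returns when the fingers have stopped.
- manip.hold(seconds).
- manip.solve_ik(position, orientation): joint angles nearest the present ones, or None.
- manip.camera(name): name is "scene" or "top" or "wrist"; returns a dict with "image" (420x560x3 uint8, red, green, blue), "fx", "fy", "cx", "cy" (pixels), "cam_to_world" (4x4, takes a point from camera to world coordinates); the wrist camera has in their place "mount" (4x4, takes a point from camera to tool coordinates, whose origin is the TCP and whose axes are the flange's). Camera axes: x right, y down, z forward; pixel columns grow to the right and rows downward; lengths in m; the calibration is good to about 2 mm. The wrist camera is an equidistant fisheye: a pixel r from the principal point sees the ray r / f radians off the axis. A picture is of the moment at which its call begins: read the wrist's pose just before it. There is no depth.
A pose or a line that the arm cannot do raises manip.IKError and nothing moves.
- manip.sign_off(): hands the job in; it is judged then, once.
Readings, each from a call of its own:
- manip.get_time(): time.
- manip.get_joint_positions(): joint angles.
- manip.get_joint_vel(): joint speeds.
- manip.get_tau(): joint torques, N m.
- manip.get_position(): TCP position.
- manip.get_ee_rot(): TCP orientation.
- manip.get_contact_force(): force on the tool from outside, world axes, zero at the start.
- manip.get_torque(): the same for the moment, N m.
- manip.get_width(): finger opening in m.
- manip.get_grip_force(): force on a finger pad.
Only numpy, scipy, OpenCV 4.12 (cv2) and the standard library are available. Lean on these libraries where they do the work, as an engineer would, in place of code of your own. Each camera call takes 0.05 s, during which the arm holds its last target. There are 200 camera calls.

## Working session

There is one attempt and no reset: what is moved stays moved. The work goes in short steps, each a Python script; the robot and the scene stay as the last script left them, time stands still between calls to the robot, and variables do not carry over. Pictures are saved under pics/ and viewed, at most 10 in all, crops included, and the job is handed in when it is done.

```bash
mkdir -p pics; ls
python3 - <<'E'
from rig import manip
import cv2,numpy as np,pickle
d={}
for n in ("scene","top","wrist"):
    if n=="wrist": p=(manip.get_position(),manip.get_ee_rot())
    c=manip.camera(n); d[n]=c
    cv2.imwrite(f"pics/{n}0.png",c["image"][:,:,::-1])
    print(n,c["fx"],c["fy"],c["cx"],c["cy"]); print(np.round(c.get("cam_to_world",c.get("mount")),4))
d["wp"]=p; print(p,manip.get_time(),manip.get_contact_force())
pickle.dump(d,open("d0.pkl","wb"))
E
```

```text
pics
scene 418.58199944171395 418.58199944171395 278.65273364935973 209.87642702168426
[[ 0.8422  0.4058 -0.3549  0.9419]
 [ 0.5391 -0.6365  0.5515 -0.5616]
 [-0.0021 -0.6558 -0.7549  0.8994]
 [ 0.      0.      0.      1.    ]]
top 457.60015284884486 457.60015284884486 275.29825409930675 217.22966586489204
[[-7.0000e-04 -9.9120e-01  1.3230e-01  4.2570e-01]
 [-1.0000e+00  5.0000e-04 -1.0000e-03 -6.0000e-04]
 [ 9.0000e-04 -1.3230e-01 -9.9120e-01  1.2729e+00]
 [ 0.0000e+00  0.0000e+00  0.0000e+00  1.0000e+00]]
wrist 325.19226210127806 325.19226210127806 278.2320686480881 208.58236273236906
[[-0.000e+00 -9.553e-01 -2.955e-01  7.470e-02]
 [ 1.000e+00 -4.000e-04  1.200e-03  3.000e-04]
 [-1.200e-03 -2.955e-01  9.553e-01 -1.199e-01]
 [ 0.000e+00  0.000e+00  0.000e+00  1.000e+00]]
(array([0.18859756, 0.59540263, 0.25261115]), array([-4.79991054e-01, -3.10446807e+00,  2.12886282e-03])) 0.15 [-0.27541975  0.14628273  0.31057126]
```

View pics/top0.png

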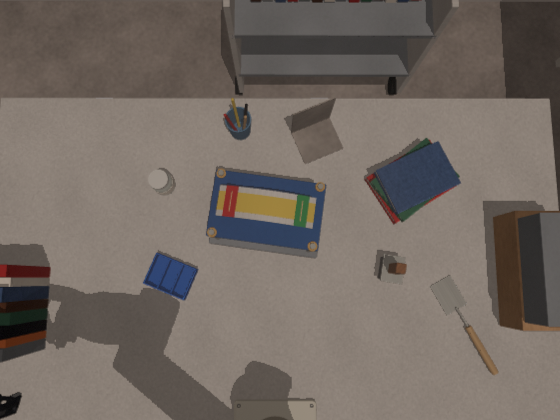

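View pics/scene0.png

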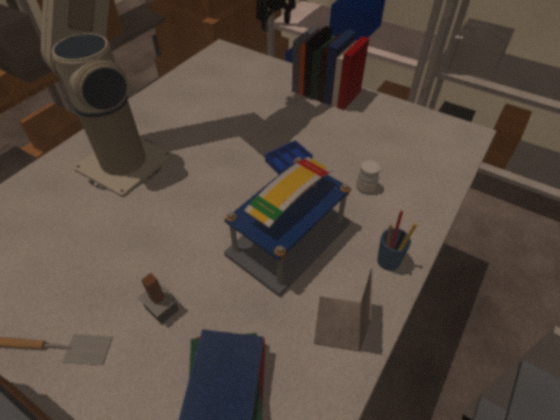

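The top view shows the press at about (266,213), with green at (302,211), red at (231,201) and the roller handle at about (397,268). In the scene view the handle is at about (153,288), green at (264,208) and red at (313,167).

```bash
cat > h.py <<'E'
import numpy as np,cv2
from scipy.spatial.transform import Rotation as R
def T(p,rv):
    M=np.eye(4);M[:3,:3]=R.from_rotvec(rv).as_matrix();M[:3,3]=p;return M
def ray(c,uv,wp=None):
    x,y=(np.array(uv)-[c["cx"],c["cy"]])/c["fx"]
    if wp is None: M=np.array(c["cam_to_world"]);d=np.array([x,y,1.])
    else:
        M=T(*wp)@c["mount"];r=np.hypot(x,y);d=np.array([np.sin(r)*x/r,np.sin(r)*y/r,np.cos(r)])
    d=M[:3,:3]@d;return M[:3,3],d/np.linalg.norm(d)
def tri(rs):
    A=0;b=0
    for o,d in rs:
        P=np.eye(3)-np.outer(d,d);A=A+P;b=b+P@o
    x=np.linalg.solve(A,b);return x,[np.linalg.norm((np.eye(3)-np.outer(d,d))@(x-o)) for o,d in rs]
def onz(r,z): o,d=r;return o+d*(z-o[2])/d[2]
HSV=dict(green=((45,120,40),(75,255,255)),red=((0,185,70),(5,255,255)),red2=((172,185,70),(180,255,255)),yellow=((18,120,80),(33,255,255)),wood=((5,90,25),(16,255,200)),blue=((100,120,30),(125,255,255)))
def blobs(img,name,roi=None,amin=40):
    h=cv2.cvtColor(img,cv2.COLOR_RGB2HSV);m=cv2.inRange(h,*HSV[name])
    if name=="red": m|=cv2.inRange(h,*HSV["red2"])
    if roi: k=np.zeros_like(m);a,b,c,d=roi;k[b:d,a:c]=255;m&=k
    cs,_=cv2.findContours(m,cv2.RETR_EXTERNAL,cv2.CHAIN_APPROX_NONE)
    return sorted([c for c in cs if cv2.contourArea(c)>=amin],key=cv2.contourArea,reverse=True)
E
python3 - <<'E'
import pickle;from h import *
d=pickle.load(open("d0.pkl","rb"))
roi=dict(top=(200,160,420,300),scene=(120,140,360,330))
for n in ("top","scene"):
    im=d[n]["image"];h=cv2.cvtColor(im,cv2.COLOR_RGB2HSV)
    for u,v in dict(top=[(302,205),(229,206),(260,206),(397,268),(385,267)],scene=[(262,210),(313,167),(153,288),(158,303)])[n]: print(n,u,v,im[v,u],h[v,u])
    for k in ("green","red","yellow","wood"):
        for c in blobs(im,k,roi[n],20)[:3]: print(n,k,cv2.contourArea(c),np.round(cv2.minAreaRect(c)[0],1),np.round(cv2.minAreaRect(c)[1],1),cv2.minAreaRect(c)[2],cv2.boundingRect(c))
a=cv2.resize(d["top"]["image"][230:300,350:430],None,fx=5,fy=5);b=cv2.resize(d["scene"]["image"][260:330,120:200],None,fx=5,fy=5)
cv2.imwrite("pics/crop0.png",np.hstack([a,b])[:,:,::-1])
E
```

```text
top 302 205 [133 113  80] [ 19 102 133]
top 229 206 [142  92  69] [  9 131 142]
top 260 206 [155 128  62] [ 21 153 155]
top 397 268 [105  72  51] [ 12 131 105]
top 385 267 [118 111 102] [ 17  35 118]
top yellow 1031.0 [265.9 205.2] [59.2 18.8] 7.815293312072754 (236, 193, 61, 26)
top yellow 98.0 [310.5 212.1] [ 6.6 18.2] 7.125016689300537 (307, 203, 8, 19)
top yellow 92.0 [220.6 199.6] [ 6.1 18.4] 9.462322235107422 (217, 191, 9, 19)
top wood 148.0 [397. 268.] [10. 18.] 90.0 (388, 263, 19, 11)
top wood 56.0 [221.  172.5] [9. 8.] 90.0 (217, 168, 9, 10)
scene 262 210 [36 75 35] [ 59 136  75]
scene 313 167 [115  44  30] [  5 188 115]
scene 153 288 [50 34 26] [ 10 122  50]
scene 158 303 [59 50 40] [16 82 59]
scene green 266.0 [265.4 207.4] [30.1 10.6] 32.47119140625 (251, 197, 30, 22)
scene red 103.0 [312.4 167.2] [26.7  5.3] 28.610462188720703 (300, 161, 26, 14)
scene yellow 815.5 [288.3 185.7] [18.2 54.1] 48.36646270751953 (263, 167, 52, 41)
scene yellow 133.0 [258.4 215.2] [19.3  8.5] 32.47119140625 (249, 208, 20, 16)
scene yellow 23.5 [318.9 163.7] [15.6  2.6] 28.610462188720703 (312, 160, 15, 9)
scene wood 337.5 [153.1 288.2] [30.  14.3] 63.43495178222656 (142, 274, 23, 30)
scene wood 51.0 [280.8 252.2] [12.7  9.2] 45.0 (274, 248, 12, 12)
scene wood 37.5 [306.4 168.6] [29.1  3.7] 32.735225677490234 (294, 160, 26, 17)
```

View pics/crop0.png

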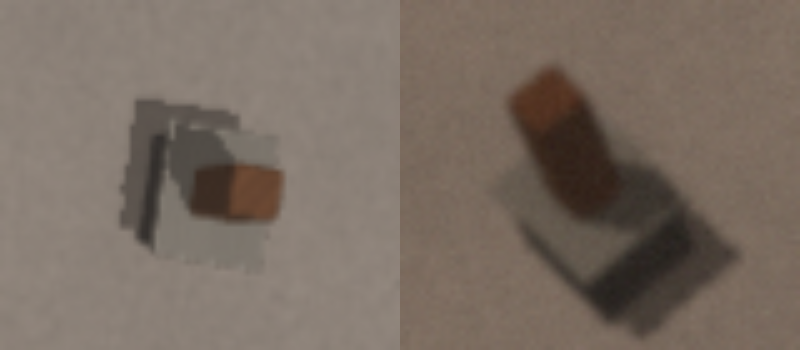

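The crop shows the handle's top face centred at about top (401.2,268.4) and scene (149.3,280). The guard plate's long side runs roughly along world x. Next I'll triangulate these and take wrist views above the press and the roller.

Run:
```python
import pickle;from h import *
from rig import manip
d=pickle.load(open("d0.pkl","rb"))
t,s=d["top"],d["scene"]
for n,a,b in [("handletop",(401.2,268.4),(149.3,280)),("red",(231,201.4),(312.4,167.2)),("green",(302.4,210.8),(265.4,207.4)),("yel",(265.9,205.2),(288.3,185.7))]:
    x,e=tri([ray(t,a),ray(s,b)]);print(n,x.round(4),np.round(e,4))
    if n=="handletop":H=x
    if n=="red":Rd=x
    if n=="green":G=x
y=(Rd-G);y[2]=0;y/=np.linalg.norm(y);print("yaw",np.degrees(np.arctan2(-y[0],y[1])))
def rv(yaw): # tool z down, tool y along strip y (yaw from world y)
    Y=np.array([-np.sin(yaw),np.cos(yaw),0]);Z=np.array([0,0,-1.]);X=np.cross(Y,Z)
    return R.from_matrix(np.c_[X,Y,Z]).as_rotvec()
o=rv(np.arctan2(-y[0],y[1]))
p=manip.get_position();manip.servo_line([p[0],p[1],.42],rate=.3)
W=[]
C=(G+Rd)/2
for q in ([C[0]+.0,C[1]+.06,.45],[C[0]+0.0,C[1]-.08,.45],[H[0]+.02,H[1]+.05,.36],[H[0]+.02,H[1]-.05,.36]):
    manip.move_to(q,o);manip.hold(.15);wp=(manip.get_position(),manip.get_ee_rot());c=manip.camera("wrist");W.append((c,wp))
pickle.dump(W,open("w1.pkl","wb"));print(manip.get_time(),manip.get_joint_positions())
im=[w[0]["image"] for w in W]
cv2.imwrite("pics/w1.png",cv2.resize(np.vstack([np.hstack(im[:2]),np.hstack(im[2:])]),(800,600))[:,:,::-1])
```

```text
handletop [ 0.4511 -0.3139  0.1265] [0.0018 0.0018]
red [0.6081 0.1045 0.203 ] [0.0021 0.0021]
green [ 0.5851 -0.0645  0.2041] [0.0018 0.0018]
yel [0.5958 0.0198 0.2064] [0.0011 0.0011]
yaw -7.775003442646382
6.1 [-6.76030405e-01  2.75748365e-01  1.58999743e+00  2.18330789e-04
  1.27593943e+00 -2.11253780e+00]
```

View pics/w1.png

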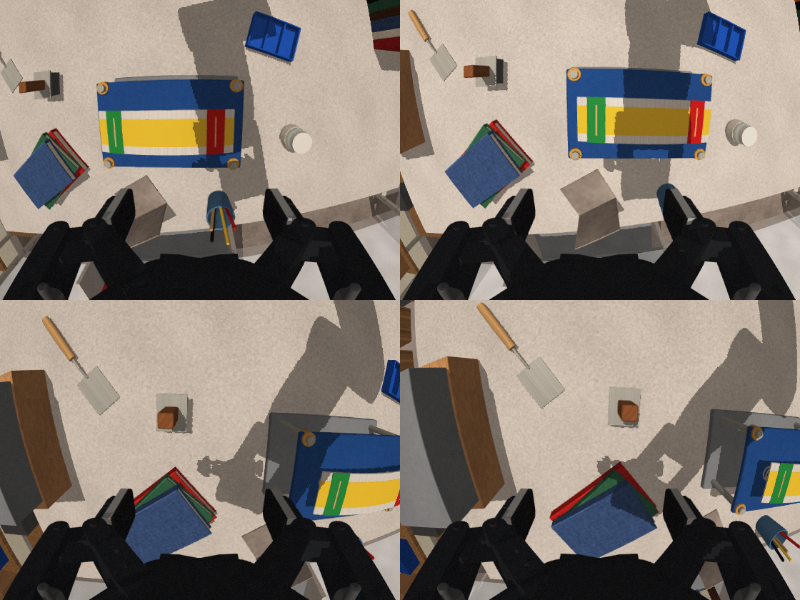

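The four wrist views show the press complete in the first two. The roller is at about full-res (238,168) in view 3 and (319,154) in view 4, with the guard plate visible around the handle.

Run:
```python
import pickle;from h import *
W=pickle.load(open("w1.pkl","rb"))
G={}
for k in ("green","red","yellow"):
    rs=[]
    for i,roi in ((0,(100,90,350,250)),(1,(220,80,440,240))):
        c,wp=W[i];cs=blobs(c["image"],k,roi,30);
        pts=np.vstack(cs[:2] if k=="red" else cs[:1]);r=cv2.minAreaRect(pts);print(k,i,[cv2.contourArea(q) for q in cs],np.round(r[0],1),np.round(r[1],1),round(r[2],1));rs.append(ray(c,r[0],wp))
    x,e=tri(rs);print(k,x.round(4),np.round(e,4),onz(rs[0],.203).round(4),onz(rs[1],.203).round(4))
crops=[]
for i,(u,v) in ((2,(240,165)),(3,(315,152))):
    c,wp=W[i];im=c["image"];h=cv2.cvtColor(im,cv2.COLOR_RGB2HSV)
    crops.append(cv2.resize(im[v-35:v+35,u-40:u+40],None,fx=5,fy=5))
    print(i,"corner of crop",u-40,v-35)
    for q in blobs(im,"wood",(u-30,v-30,u+30,v+30)): print(cv2.contourArea(q),cv2.minAreaRect(q),cv2.boundingRect(q))
cv2.imwrite("pics/crop1.png",np.hstack(crops)[:,:,::-1])
```

```text
green 0 [1109.5] [160.3 185. ] [61.6 20. ] 85.6
green 1 [1505.0] [274. 168.] [64. 24.] 90.0
green [ 0.5868 -0.0618  0.2014] [0.0001 0.0001] [ 0.5864 -0.0611  0.203 ] [ 0.5866 -0.0618  0.203 ]
red 0 [1408.5, 83.5] [209.7 199.2] [ 63.7 221.2] 80.3
red 1 [1051.5] [414.  170.5] [19.2 60.8] 5.1
red [0.5723 0.0383 0.3643] [0.0008 0.0008] [ 0.6126 -0.0029  0.203 ] [0.6097 0.1066 0.203 ]
yellow 0 [4436.0, 429.0, 315.5] [229.5 185.5] [119.  39.] -0.0
yellow 1 [4477.0, 490.5, 290.0, 46.5] [345.7 169.6] [118.1  40. ] 1.0
yellow [0.6011 0.0221 0.1946] [0.0003 0.0003] [0.5996 0.0237 0.203 ] [0.5991 0.0205 0.203 ]
2 corner of crop 200 130
740.5 ((235.0, 164.5), (31.0, 28.0), 90.0) (221, 149, 29, 32)
3 corner of crop 275 117
703.0 ((319.0, 155.0), (30.0, 28.0), 90.0) (305, 140, 29, 31)
```

View pics/crop1.png

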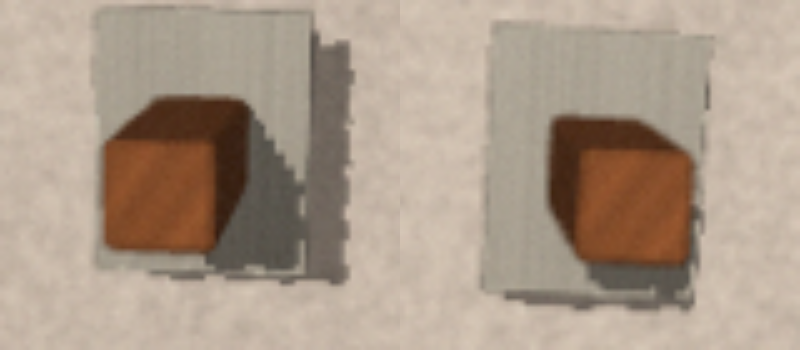

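The handle's top face centre is at (232,169) in view 3 and (321.9,158.4) in view 4, and the plate corners are readable in both crops. Next I'll triangulate the handle top and the plate corners.

Run:
```python
import pickle;from h import *
W=pickle.load(open("w1.pkl","rb"))
r=[]
for i,roi in ((0,(100,90,350,250)),(1,(220,80,440,240))):
    c,wp=W[i];m=cv2.minAreaRect(blobs(c["image"],"red",roi)[0]);print(m);r.append(ray(c,m[0],wp))
print("red",tri(r),onz(r[0],.203),onz(r[1],.203))
A=[ray(*[W[i][0],uv,W[i][1]]) for i,uv in ((2,(232,169)),(3,(321.9,158.4)))]
print("handle top",tri(A),onz(A[0],.132),onz(A[1],.132))
V2=np.array([(97,10),(311,13),(304,270),(98,267)])/5+[200,130]
V3=np.array([(92,23),(313,38),(297,292),(83,290)])/5+[275,117]
P=[]
for a,b,n in zip(V2,V3,("TL","TR","BR","BL")):
    ra,rb=ray(W[2][0],a,W[2][1]),ray(W[3][0],b,W[3][1])
    x,e=tri([ra,rb]);pa,pb=onz(ra,.051),onz(rb,.051);print(n,x.round(4),np.round(e,4),pa.round(4),pb.round(4));P.append((pa+pb)/2)
P=np.array(P);print("centre",P.mean(0))
for i,j in ((0,1),(3,2),(0,3),(1,2)):
    v=P[j]-P[i];print(i,j,np.linalg.norm(v),np.degrees(np.arctan2(v[1],v[0])))
# handle top face edges (view2, view3)
for k,Q in ((2,np.array([(105,140),(213,140),(214,250),(106,248)])/5+[200,130]),(3,np.array([(180,150),(290,152),(288,264),(179,261)])/5+[275,117])):
    p=np.array([onz(ray(W[k][0],q,W[k][1]),.132) for q in Q])
    for i,j in ((0,1),(3,2),(0,3),(1,2)):
        v=p[j]-p[i];print("h",k,np.linalg.norm(v).round(4),np.degrees(np.arctan2(v[1],v[0])).round(1))
```

```text
((301.5777587890625, 184.49273681640625), (24.20330238342285, 63.40437698364258), 0.9877604246139526)
((414.0291442871094, 170.54702758789062), (19.235267639160156, 60.80469512939453), 5.079607963562012)
red (array([0.60997869, 0.10694943, 0.20209764]), [np.float64(9.981574300454857e-05), np.float64(9.981574300438011e-05)]) [0.60986661 0.10691131 0.203     ] [0.60966238 0.1065572  0.203     ]
handle top (array([ 0.45458431, -0.31162445,  0.12853985]), [np.float64(0.0001371673117631403), np.float64(0.00013716731176309063)]) [ 0.45389209 -0.31104225  0.132     ] [ 0.45415914 -0.31202809  0.132     ]
TL [ 0.4145 -0.3341  0.0471] [0.0004 0.0004] [ 0.4148 -0.3333  0.051 ] [ 0.414  -0.3342  0.051 ]
TR [ 0.4242 -0.277   0.0537] [0.0002 0.0002] [ 0.4242 -0.2772  0.051 ] [ 0.4246 -0.2766  0.051 ]
BR [ 0.4917 -0.2886  0.0555] [0.0001 0.0001] [ 0.4928 -0.289   0.051 ] [ 0.4926 -0.288   0.051 ]
BL [ 0.485  -0.3456  0.0479] [0.0003 0.0003] [ 0.4841 -0.3449  0.051 ] [ 0.4847 -0.3456  0.051 ]
centre [ 0.45397145 -0.31110104  0.051     ]
0 1 0.057783380315056615 80.00460918586106
3 2 0.05739930227106178 81.64118629103419
0 3 0.0709257004103955 -9.332286457717679
1 2 0.06928287230814718 -9.65356520806066
h 2 0.0238 81.5
h 2 0.0241 80.8
h 2 0.0242 -9.4
h 2 0.0245 -8.5
h 3 0.024 82.2
h 3 0.0241 81.3
h 3 0.0244 -7.1
h 3 0.0247 -6.8
```

Checks against the text:
- **Marks:** the green–red distance is 170.2 mm against 170, and the height is 0.202 against 0.203.
- **Guard plate:** it measures 70 x 57.6 mm against 72 x 58.
- **Handle top:** 0.129 against 0.132.
- **Poses:** the roller is at (0.454,-0.311) with yaw about -9°. The strip yaw is -7.8° with its centre at (0.598,0.0225).

Next is the pick-up.

```bash
cat >> h.py <<'E'
def rv(yaw):
    Y=np.array([-np.sin(yaw),np.cos(yaw),0]);Z=np.array([0,0,-1.])
    return R.from_matrix(np.c_[np.cross(Y,Z),Y,Z]).as_rotvec()
G=np.array([.5868,-.0618]);RD=np.array([.6099,.1068]);C=(G+RD)/2
YS=(RD-G)/np.linalg.norm(RD-G);YAW=np.arctan2(-YS[0],YS[1])
E
python3 - <<'E'
from h import *
from rig import manip as m
o=rv(np.radians(-9.));xy=[.4540,-.3113]
m.move_to([*xy,.24],o);m.servo_line([*xy,.103],o,rate=.15)
print("pre",m.get_position(),m.get_contact_force().round(2))
m.command_gripper(0.015,f_grip=100);m.hold(.2)
print("grip",m.get_width(),m.get_grip_force(),m.get_contact_force().round(2))
m.servo_line([*xy,.20],o,rate=.1);m.hold(.3)
print(m.get_width(),m.get_grip_force(),m.get_contact_force().round(2),m.get_time())
c=m.camera("scene");w=m.camera("wrist")
a=cv2.resize(c["image"][200:340,80:267],(400,300));b=cv2.resize(w["image"],(400,300))
cv2.imwrite("pics/g.png",np.hstack([a,b])[:,:,::-1])
E
```

```text
pre [ 0.45468363 -0.31184987  0.10391588] [-0.62  0.11  0.1 ]
grip 0.024960703673174687 97.67177224159241 [-0.72  0.35  5.59]
0.024730029632774382 98.00031781196594 [ 0.62 -0.12 -1.55] 9.95
```

View pics/g.png

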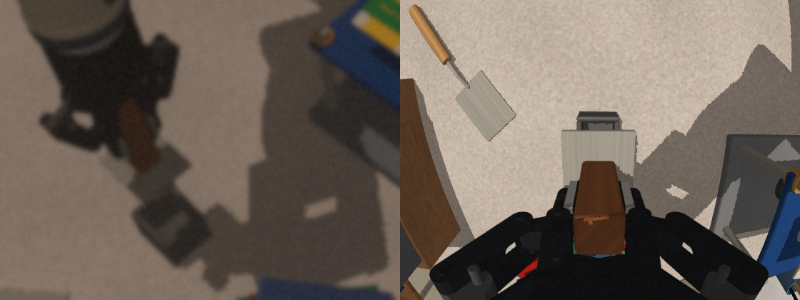

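The roller is held upright, centred between the pads and clear of the stand. Next: transfer above green, tare the force and check segment timing in the air.

Run:
```python
from h import *
from rig import manip as m
o=rv(YAW);p=m.get_position()
m.servo_line([p[0],p[1],.40],rate=.25)
s=C-.0888*YS
m.move_to([*s,.38],o);m.servo_line([*s,.33],o,rate=.1);m.hold(.4)
f=[]
for i in range(10): f.append(m.get_contact_force());m.hold(.03)
print(np.mean(f,0).round(3),np.std(f,0).round(3),m.get_position()-[*s,.33],m.get_time())
for dy,dz,r in ((.008,0,.04),(.016,-.002,.04),(.0,0,.04)):
    t=m.get_time();q=s+dy*YS;m.servo_line([*q,.33+dz],o,rate=r);t2=m.get_time()
    print(dy,t2-t,m.get_contact_force().round(2),(m.get_position()-[*q,.33+dz]).round(4))
m.hold(.3);print(m.get_contact_force().round(2),m.get_time())
```

```text
[-0.01   0.077 -2.4  ] [0.313 0.454 0.571] [-3.27756917e-05  2.89366100e-05 -3.18814102e-05] 13.4667
0.008 0.3500000000000014 [ 0.29 -0.67 -2.56] [0.     0.0004 0.    ]
0.016 0.35829999999999984 [ 1.04  0.44 -2.71] [-0.      0.0003 -0.0002]
0.0 0.5499999999999989 [-0.74  0.61 -2.39] [-0.     -0.0003  0.0001]
[-0.24 -0.28 -1.85] 15.025
```

```bash
cat > roll.py <<'E'
from h import *
from rig import manip as m
import time
o=rv(YAW);FT=-2.3;log=[]
def F(n=6):
    v=[]
    for i in range(n): v.append(m.get_contact_force()[2])
    return np.mean(v)-FT,np.std(v)
drop=lambda y: .418-np.sqrt(.418**2-y*y)      # axle below its crown height
def go(y,z,rate): m.servo_line([*(C+y*YS),z],o,rate=rate)
Y0,Y1=-.0888,.0888
z=.304;go(Y0,z,.08);m.hold(.2);print("air",F(),m.get_time())
while True:
    z-=.003;go(Y0,z,.03);f,s=F()
    if f>2.2: break
    if z<.275: go(Y0,.32,.05);raise SystemExit("no contact")
print("contact z",z,f,s,m.get_time())
zc=z+f/600                                     # TCP height at touch
z=zc-.0275;go(Y0,z,.05)
t=m.get_time();b0=bed=zc-m.get_position()[2]-F()[0]/600;t0=t;I=0.;fh=F()[0];lift=7.5;y=Y0
print("pressed",round(fh,2),"bed",round(b0,4),m.get_time())
def seg(yn,rate,T):
    """next stretch: follow arc, sinking bed and force error"""
    global z,t,bed,I,fh,lift,y
    v=(17-lift)/1700
    dz=-(drop(yn)-drop(y))-v*T+np.clip((fh-17)/600,-.003,.003)
    zn=z+dz;L=np.hypot(yn-y,dz)
    go(yn,zn,rate if rate else max(L/max(T-.15,.05),.004))
    tn=m.get_time();dt=tn-t
    pred=fh+600*(-(zn-z)-(drop(yn)-drop(y)))-600*(fh-lift)/1700*dt
    f,s=F();fn=.5*pred+.5*f
    I+=.5*(fh+fn)*dt;fh=fn;y=yn;z=zn;t=tn
    bed=zc-m.get_position()[2]-(drop(y)-drop(Y0))-fh/600
    lift=np.clip((I-1700*(bed-b0)+7.5*.6)/(t-t0+.6),1,14)
    log.append((t,y,f,s,fh,bed,lift))
def dwell(sec):
    e=m.get_time()+sec
    while m.get_time()<e: seg(y,None,.3)
try:
    dwell(.85)
    for yn in np.linspace(Y0,Y1,10)[1:]: seg(yn,.06,.0198/.06+.15)
    dwell(.7)
finally:
    zl=m.get_position()[2];go(y,zl+.125,.15)
    for r in log: print("t%.2f y%.4f f%.2f s%.2f fh%.2f bed%.4f lift%.1f"%r)
    print(m.get_time(),m.get_position(),F(),m.get_width())
E
python3 roll.py
```

```text
air (np.float64(-0.056724195522801946), np.float64(0.0)) 15.7
contact z 0.292 3.102970166917707 0.0 16.7
pressed 13.76 bed 0.0034 17.3
t17.60 y-0.0888 f15.23 s0.00 fh15.56 bed0.0049 lift7.1
t17.90 y-0.0888 f15.55 s0.00 fh16.35 bed0.0076 lift5.5
t18.20 y-0.0888 f14.90 s0.00 fh15.99 bed0.0112 lift3.5
t18.68 y-0.0691 f15.79 s0.00 fh16.47 bed0.0157 lift2.7
t19.17 y-0.0493 f16.35 s0.00 fh16.71 bed0.0202 lift2.4
t19.65 y-0.0296 f16.32 s0.00 fh16.67 bed0.0248 lift2.1
t20.13 y-0.0099 f17.20 s0.00 fh17.12 bed0.0288 lift2.2
t20.62 y0.0099 f16.01 s0.00 fh16.48 bed0.0338 lift1.8
t21.11 y0.0296 f16.28 s0.00 fh16.65 bed0.0386 lift1.6
t21.61 y0.0493 f16.89 s0.00 fh16.92 bed0.0430 lift1.6
t22.11 y0.0691 f16.08 s0.00 fh16.49 bed0.0481 lift1.4
t22.62 y0.0888 f16.91 s0.00 fh16.92 bed0.0526 lift1.4
t22.92 y0.0888 f16.21 s0.00 fh16.61 bed0.0560 lift1.2
t23.22 y0.0888 f17.02 s0.00 fh17.03 bed0.0587 lift1.3
t23.52 y0.0888 f17.35 s0.00 fh17.18 bed0.0612 lift1.3
24.5167 [0.60971827 0.11041114 0.33074694] (np.float64(0.6096007261008378), np.float64(0.0)) 0.025042751014838625
```

The green dwell force ran on the low side, so I'll reconstruct the true force by fitting all the readings to the press model.

Run:
```python
import numpy as np
from scipy.optimize import least_squares
L=np.array([[float(x) for x in r.split()] for r in """17.60 -.0888 15.23 15.56 .0049
17.90 -.0888 15.55 16.35 .0076
18.20 -.0888 14.90 15.99 .0112
18.68 -.0691 15.79 16.47 .0157
19.17 -.0493 16.35 16.71 .0202
19.65 -.0296 16.32 16.67 .0248
20.13 -.0099 17.20 17.12 .0288
20.62 .0099 16.01 16.48 .0338
21.11 .0296 16.28 16.65 .0386
21.61 .0493 16.89 16.92 .0430
22.11 .0691 16.08 16.49 .0481
22.62 .0888 16.91 16.92 .0526
22.92 .0888 16.21 16.61 .0560
23.22 .0888 17.02 17.03 .0587
23.52 .0888 17.35 17.18 .0612""".splitlines()])
c0=.292+3.103/600
t=np.r_[16.7,17.3,L[:,0]];d=np.r_[c0-.292,.0275,L[:,4]+L[:,3]/600] # total sink below contact (arc removed)
f=np.r_[3.10,13.76,L[:,2]]+.1
tt=np.arange(16.7,23.53,.005)
w=lambda s:s*s*(3-2*s)
dd=np.zeros_like(tt)
for i in range(len(t)-1):
    k=(tt>=t[i])&(tt<=t[i+1]);dd[k]=d[i]+(d[i+1]-d[i])*w((tt[k]-t[i])/(t[i+1]-t[i]))
def sim(p):
    b=0;F=[]
    for x in dd:
        q=600*(x+p[0]-b);F.append(q);b=max(0,b+(q-p[1]-5*b)/1700*.005)
    return np.array(F)
r=least_squares(lambda p:np.interp(t,tt,sim(p))-f,[0,3],x_scale=[.001,1])
F=sim(r.x);print(r.x,np.std(r.fun),np.sqrt(np.diag(np.linalg.inv(r.jac.T@r.jac)))*.57)
print(np.c_[t,np.interp(t,tt,F),f].round(2))
k=tt>17.9;print(F[k].min(),F[k].max(),"above15 from",tt[F>15][0])
```

```text
[-0.00075246  0.37916975] 0.40853913460388835 [0.00056769 0.2412384 ]
[[16.7   2.65  3.2 ]
 [17.3  14.29 13.86]
 [17.6  14.79 15.33]
 [17.9  15.64 15.65]
 [18.2  15.82 15.  ]
 [18.68 16.35 15.89]
 [19.17 16.52 16.45]
 [19.65 16.52 16.42]
 [20.13 16.65 17.3 ]
 [20.62 16.26 16.11]
 [21.11 16.56 16.38]
 [21.61 16.64 16.99]
 [22.11 16.46 16.18]
 [22.62 16.71 17.01]
 [22.92 16.74 16.31]
 [23.22 17.06 17.12]
 [23.52 16.98 17.45]]
-36.9485875914035 17.201059133628693 above15 from 17.714999999999797
```

The reconstruction gives at least 15 N from about t = 17.7 s. That is roughly 0.5 s of dwell plus about 0.25 s while rolling off the green band. The whole roll stayed within 15.8–17.2 N and the bed reached 61 mm. I'll check the scene before handing in.

Run:
```python
from rig import manip as m
import cv2
cv2.imwrite("pics/end.png",m.camera("scene")["image"][:,:,::-1])
```

```text
(no output)
```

View pics/end.png

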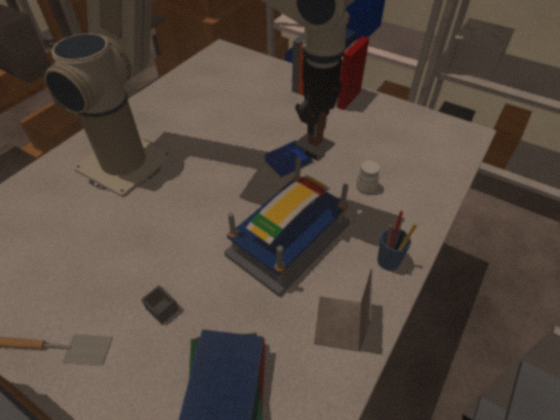

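The roller is held at about (315,145), above the red end of the strip. The stand is empty at (160,305), and the jar and books have not moved.

```bash
python3 -c "
from rig import manip as m
print(m.sign_off(),m.get_time())"
```

```text
the job is handed in; nothing more can be done
the job is handed in; nothing more can be done
```

The label strip was rolled green to red in one pass at an estimated 15.6–17.2 N with the bed sinking to 61 of 110 mm, and the job was handed in at about 24.6 s with the roller held roughly 93 mm above the red end; the green dwell is the least certain part, at about 0.5 s above 15 N starting from just under 15.

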